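# Clear the chips and peel the clinging cover off a tray stack

## Task

Bits of broken plastic lie on the cover of the tray stack: push them all off it onto the bench with the scraper block, not with the fingers, while the cover is still on, then set the scraper down on the bench. The cover clings to the trays, so peel it off by its upright corner grip, raising that end first while the opposite edge still rests on the trays, and without lifting the trays off the bench or shoving the stack or the things around it. Finish still holding the cover in the gripper, held steady and up in the air completely to one side of the stack, all of it well clear of the bench and everything on it.

Things in the scene. Friction and masses are not known exactly. Their poses are not given: they have to be found in the camera images.
- stack: Nested grey formed trays, one loose 1.8 kg piece, 129 (x) x 98 (y) x 40 mm; top tray open, floor at 25 mm, rim at 40. Origin: centre of the underside, on the bench; yaw -0.4 to 0.4 rad. Four spring ball catches in the long sides (x +-42, y +-43 mm) hold lips inside the cover's skirt, some 3 N each until lifted 6 mm there; peeling takes up to 15 N at the grip, less if the gripper tilts along.
- cover: Grey formed sheet cover clinging on the stack, 131 (x) x 101 (y) mm, skirt 15 mm deep, 0.15 kg. Origin: centre of the skirt's lower edge, 25 mm above the stack's origin when seated, same yaw; flat top 18 mm above this origin. At its (-x, +y) corner a tongue 32 x 28 x 3 mm, level with the top, carries the upright grip.
- cover_grip (a point): Middle of the cover's upright grip: plate 24 (x) x 9 (y) x 26 mm high on the tongue outside the -x edge, at (-79, 36, 30.5) mm in the cover's frame. It reaches from 12.5 mm below this point (tongue) to 13.5 above. Pinch from above across the 9 mm (cover's y). In the peel the cover turns about its +x edge, 140 mm away.
- cover_far_left (a point): Lower corner of the cover's skirt at +x, +y, (65.5, 50.5, 0) mm in the cover's frame.
- cover_far_right (a point): Lower corner of the cover's skirt at +x, -y, (65.5, -50.5, 0) mm in the cover's frame.
- chip0: Chip of broken white plastic, about 15 x 11 x 6 mm, 10 g, lying loose on the flat top of the cover, at least 8 mm inside its edges and 33 mm from its -x edge. Origin: middle of the underside.
- chip1: Chip of broken white plastic, about 15 x 11 x 6 mm, 10 g, lying loose on the flat top of the cover, at least 8 mm inside its edges and 33 mm from its -x edge. Origin: middle of the underside.
- chip2: Chip of broken white plastic, about 15 x 11 x 6 mm, 10 g, lying loose on the flat top of the cover, at least 8 mm inside its edges and 33 mm from its -x edge. Origin: middle of the underside.
- scraper: Scraper block standing on the bench: grey foot 26 (x) x 100 (y) x 22 mm high with black rubber sole; on its middle an upright handle 20 (x) x 50 (y) mm, from 22 to 74 mm height; 0.18 kg. Origin: centre of the underside; yaw -0.5 to 0.5 rad; pushing faces at x = +-13 mm. Grip the handle from above across x.
- wash_reagent: Bystander: white plastic bottle with a red cap, 58 mm wide, 113 mm high. Origin: centre of the underside. Leave alone.
- bench_timer: Bystander: flat white timer, 62 x 62 x 16 mm. Origin: centre of the underside. Leave alone.
- tape: Bystander: roll of tape lying flat, 66 mm wide, 19 mm high. Origin: centre of the underside. Leave alone.
There are look-alikes about, which are no part of the job. What is shaped like the scraper but red is not meant.

How it is judged (in metres and radians):
On the way, in this order (a step that is already met when the one before it is completed fails the run):
1. the chips are pushed off the cover with the scraper in the gripper, the cover still seated (height (world z) of each of chip0, chip1, chip2 below 0.02 m and angle between cover's own z axis and vertical below 0.05 rad and z of cover in the frame of stack below 0.03 m and contact force between the fingers and scraper above 1 N), for 0.1 s.
2. the scraper is set down on the bench and let go, the cover still seated (contact force between the fingers and scraper below 0.1 N and contact force between scraper and stack below 0.1 N and contact force between scraper and cover below 0.1 N and height (world z) of scraper below 0.03 m and linear speed of scraper below 0.05 m/s and angle between cover's own z axis and vertical below 0.05 rad and z of cover in the frame of stack below 0.03 m), for 0.1 s.
3. the grip end of the cover is raised while its opposite edge still rests on the trays and the trays stay down (height (world z) of stack below 0.008 m and angle between stack's own z axis and vertical below 0.1 rad and contact force between the fingers and cover above 0.5 N and z of cover_grip in the frame of stack above 0.075 m and z of any of cover_far_left, cover_far_right in the frame of stack below 0.037 m), for 0.05 s.
At the end, for the whole second after the job is handed in: Chips on the bench (under 20 mm up); scraper let go on the bench; trays flat on the bench; cover at rest in the fingers touching neither stack nor scraper, its centre 130 mm or more aside of the stack and 80 mm up, its grip 150 mm and far corners 50 mm up or more (height (world z) of each of chip0, chip1, chip2 below 0.02 m and contact force between each of the fingers, cover and scraper below 0.1 N and contact force between each of scraper, cover and stack below 0.1 N and contact force between scraper and cover below 0.1 N and height (world z) of scraper below 0.03 m and linear speed of each of scraper, cover below 0.05 m/s and height (world z) of stack below 0.008 m and angle between stack's own z axis and vertical below 0.1 rad and contact force between the fingers and cover above 2 N and height (world z) of cover_grip above 0.15 m and height (world z) of each of cover_far_left, cover_far_right above 0.05 m and height (world z) of cover above 0.08 m and horizontal distance between cover and stack above 0.13 m); the arm keeps its last pose, push and grip.
It fails at once if the trays are lifted or tipped off the bench with the cover (by more than about 12 mm) (height (world z) of stack above 0.012 m or angle between stack's own z axis and vertical above 0.15 rad).
It fails at once if the stack is shoved more than 5 cm (distance of stack from where it was at the start of the episode above 0.05 m).
It fails at once if a chip is touched with the fingers or arm (contact force between any of the fingers, the arm and chip0 above 0.3 N or contact force between any of the fingers, the arm and chip1 above 0.3 N or contact force between any of the fingers, the arm and chip2 above 0.3 N).
It fails at once if a bystander is moved more than 3 cm (distance of any of wash_reagent, bench_timer, tape from where it was at the start of the episode above 0.03 m).
It also fails if it takes over 64 s, if anything falls off the work surface, if the arm or the gripper's body presses on something with over 40 N, if the wrist force passes 120 N, or if a joint passes its speed limit or range.

## Robot

A 7-joint arm with a two-finger parallel gripper is mounted at the origin on the work surface; the furniture and walls round the work are solid. World frame = base frame: x ahead of the robot, y to its left, z up, the work surface at z = 0. Lengths are in mm, angles in rad, forces in N, time in s.
With the tool pointing down it reaches from about 425 to 875 mm from the base axis. Payload 4.7 kg.
Tool frame: the origin (TCP) lies where the fingers leave the gripper's body, on its centre line; the fingertips stand 73 mm ahead of it and the grasp point (between the pads) lies 54 mm ahead of it; z points along the fingers, y is the line along which they close (so a half turn about z gives the same grasp; the last joint's range is limited). The gripper opens to 85 mm and grips with 20 to 120 N. Pads are 22 mm wide; open, the fingers measure 114 mm over their backs; the gripper's body (76 mm by 85 mm) begins 54 mm behind the grasp point. The pads swing forward as they close: fully open they stand 13 mm farther back than shut.
Start: joints at [-1.327, 0.321, -0.07, 1.45, 0.023, 1.371, -0.057], TCP at [148.08, 632.921, 303.949] pointing down, gripper open.
Joint ranges: [-2.86, 2.86], [-0.3, 2.09], [-1.38, 1.24], [0.06, 2.45], [-1.56, 4.7], [0.09, 2.05], [-2.69, 2.69]. Speed limits (rad/s): [2.57, 2.57, 3.14, 3.14, 3.14, 3.14, 3.14].

## Interface

Orientations are given as a unit quaternion [w, x, y, z].
In Python, from rig import status, optics, sign_off gives the robot as it stands. The module is installed in compiled form; this text tells all that it offers.
- The arm moves only by the tool drive_tool, never from a script. Its argument "steps" is a list of rows, each a list of 5 numbers: the closure, from 0 (fully open) to 1 (shut), then the shift along the tool's x, y, z in units of 25 mm (1.0 is 25 mm), then the turn about the tool's z in units of 5 degrees (1.0 is 5 degrees). In form: [[grip, x, y, z, roll], ...]. A call has 1 to 20 rows; each row shifts and turns the commanded pose from where the row before left it, along the tool's axes as they then stand; what a row does not reach is not made up. A row lasts 1/12 s, in which the tool goes at most 41.7 mm and 7.16 degrees, less where a joint would pass 70% of its speed; a pose out of reach is approached as far as the arm can. A call is refused whole if a number of a shift passes 1 or a number of a turn 1, either way. A call with a gripper value outside its range is refused whole. The fingers move at their own pace and stop on an object; "grip_force" is the grip in N (left out, the last holds). Time passes only in rows, so rows that do not move let the fingers close. It gives the time, the measured TCP pose, the force, the opening and the grip force at its end, in the units of the state.
- status.state(): the state, without advancing time (a new reading comes with each control period).
- optics.read_camera(name): name is "side" or "top" or "wrist"; returns a dict with "color" (384x512x3 uint8, red, green, blue), "K" (3x3 intrinsics, pixels), "R" (3x3) and "t" (3): a world point X has camera coordinates R X + t. Camera axes: x right, y down, z forward; pixel columns grow to the right and rows downward; lengths in mm; the calibration is good to about 2 mm. The wrist camera is an equidistant fisheye: a pixel r from the principal point sees the ray r / f radians off the axis. A picture is of the moment at which its call begins. There is no depth.
- sign_off(): hands the job in; it is judged then, once.
The state is a dict: "time": time; "joint_positions": joint angles; "qd": joint speeds; "joint_efforts": joint torques, N m; "tool_pos": TCP position; "eef_rot": TCP orientation; "wrist_force": force on the tool from outside, world axes, zero at the start; "ft_torque": the same for the moment, N m; "gripper_width": finger opening in mm; "grasp_force": force on a finger pad.
Only numpy, scipy, OpenCV 4.12 (cv2) and the standard library are available. Lean on these libraries where they do the work, as an engineer would, in place of code of your own. Each camera call takes 0.05 s, during which the arm holds its last target. There are 200 camera calls.

## Working session

There is one attempt and no reset: what is moved stays moved. The work goes in short steps, Python scripts to look and compute and a tool call to move; the robot and the scene stay as the last step left them, time stands still between calls to the robot, and variables do not carry over. Pictures are saved under pics/ and viewed, at most 10 in all, crops included, and the job is handed in when it is done.

Besides the shell and the picture viewer there is one more tool, called as name(argument=value, ...) on one line, values as JSON. drive_tool: Moves the arm, as the interface text tells. Its arguments: {"type":"object","properties":{"steps":{"type":"array","items":{"type":"array","items":{"type":"number"}}},"grip_force":{"type":"number"}},"required":["steps"]}

```bash
mkdir -p pics
cat > h.py <<'E'
import numpy as np, cv2
from rig import status, optics, sign_off
def cam(n,save=None):
    c=optics.read_camera(n)
    if save: cv2.imwrite('pics/'+save,c['color'][:,:,::-1])
    return c
def ray(c,u,v,fish=False):
    K=np.array(c['K']);R=np.array(c['R']);t=np.array(c['t'])
    x=(u-K[0,2])/K[0,0];y=(v-K[1,2])/K[1,1]
    if fish:
        r=np.hypot(x,y);d=np.array([x/r*np.sin(r),y/r*np.sin(r),np.cos(r)]) if r>0 else np.array([0,0,1.])
    else: d=np.array([x,y,1.])
    return -R.T@t,R.T@d
def onz(c,u,v,z,fish=False):
    o,d=ray(c,u,v,fish); return o+d*(z-o[2])/d[2]
def proj(c,X):
    p=np.array(c['R'])@np.array(X)+np.array(c['t']);K=np.array(c['K']);return K[0,0]*p[0]/p[2]+K[0,2],K[1,1]*p[1]/p[2]+K[1,2]
E
python3 - <<'E'
from h import *
a=cam('top','top0.png');b=cam('side','side0.png')
im=np.vstack([a['color'],b['color']])
for c in(a,b): print(c['K'],np.array(c['R']).round(3),c['t'])
s=status.state();print(s)
E
```

```text
[[457.92041876   0.         264.21188375]
 [  0.         457.92041876 194.28927839]
 [  0.           0.           1.        ]] [[ 0.018 -1.     0.022]
 [-0.998 -0.019 -0.058]
 [ 0.059 -0.021 -0.998]] [ -49.54891313  553.01720028 1347.70143104]
[[469.14369981   0.         256.52575141]
 [  0.         469.14369981 193.87788892]
 [  0.           0.           1.        ]] [[-0.974 -0.228 -0.007]
 [-0.107  0.488 -0.866]
 [ 0.201 -0.843 -0.499]] [ 532.16461939  138.1678061  1142.42858454]
{'time': 0.1, 'joint_positions': array([-1.32692338,  0.32175402, -0.07006172,  1.4515708 ,  0.02257745,
        1.37081218, -0.05691261]), 'qd': array([-0.00112882, -0.00257344, -0.00151299, -0.00349097, -0.00085647,
        0.00085296, -0.00012268]), 'joint_efforts': array([ 3.22067399e-04, -4.94873857e+01, -3.83758005e-01, -3.15214205e+01,
        1.29241229e-02,  7.37767783e-03, -1.92623930e-07]), 'tool_pos': array([148.00571883, 632.54867092, 302.92030485]), 'eef_rot': array([-6.08684827e-05,  1.14639175e-01,  9.93406808e-01, -8.76962919e-04]), 'wrist_force': array([-0.08286291,  0.57578264, -0.68037764]), 'ft_torque': array([-0.01453764,  0.00411709, -0.03578973]), 'grasp_force': 0.0, 'gripper_width': 85.36590055073952}
```

View pics/top0.png

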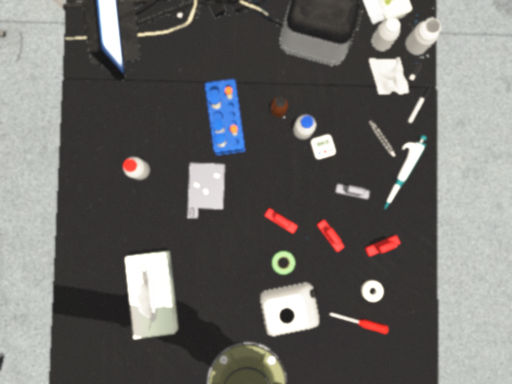

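View pics/side0.png

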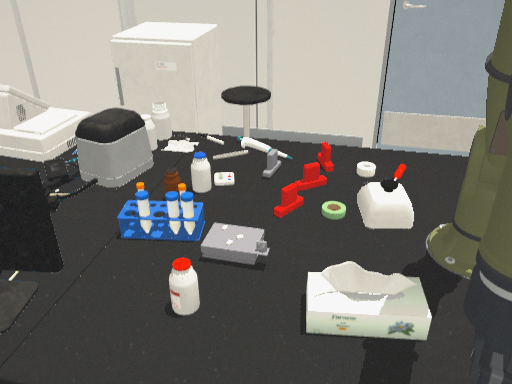

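Candidates for the scraper, top view: grey (352,191); red look-alikes at (281,221), (330,236), (383,246). I choose the grey one. The stack is at (206,187) and its grip tab at (192,212). Next, a close crop to check this, plus masks.

Run:
```python
from h import *
a=cam('top');im=a['color']
c1=cv2.resize(im[150:225,175:250],None,fx=5,fy=5,interpolation=cv2.INTER_CUBIC)
c2=cv2.resize(im[150:225,325:400],None,fx=5,fy=5,interpolation=cv2.INTER_CUBIC)
cv2.imwrite('pics/crop1.png',np.hstack([c1,c2])[:,:,::-1])
g=im.astype(int);sat=g.max(2)-g.min(2);v=g.mean(2)
def comps(box,lo,hi):
    x0,y0,x1,y1=box
    m=((v>lo)&(v<hi)&(sat<40))[y0:y1,x0:x1].astype(np.uint8)
    n,l,s,ce=cv2.connectedComponentsWithStats(m)
    out=[]
    for i in range(1,n):
        if s[i,4]>=6:
            cn=np.argwhere(l==i)[:,::-1].astype(np.float32)+[x0,y0]
            out.append((s[i,4],ce[i]+[x0,y0],cv2.minAreaRect(cn.astype(np.float32))))
    return out
print(v[188,190:225].round())
print('stack');
for o in comps((175,150,240,225),80,256):print(o, onz(a,*o[2][0],43).round())
print('chips')
for o in comps((186,160,228,212),205,256):print(o, onz(a,*o[1],47).round())
print('scr')
for o in comps((330,175,378,205),80,256):print(o, onz(a,*o[2][0],22).round(),[onz(a,*p,22).round() for p in cv2.boxPoints(o[2])])
for n,p,z in [('bottle',(136,168),60),('bluecap',(305,126),60),('timer',(323,147),16),('tape',(284,263),19),('rack',(225,117),50),('tissue',(151,294),60),('red1',(281,221),30),('red2',(330,236),30),('brown',(279,106),40)]: print(n,onz(a,*p,z).round())
```

```text
[214. 219. 220. 221. 221. 223. 227. 232. 231. 226. 223. 221. 224. 228.
 235. 241. 241. 232. 225. 222. 223. 224. 223. 224. 223. 224. 225. 224.
 225. 225. 225. 226. 224. 198. 133.]
stack
(np.int32(1891), array([204.88789001, 187.30460074]), ((205.5502166748047, 190.19422912597656), (37.47229766845703, 56.99631881713867), 2.2025980949401855)) [561. 133.  43.]
chips
(np.int32(1406), array([205.80512091, 185.89900427]), ((205.5, 187.5), (47.0, 33.0), 90.0)) [573. 132.  47.]
scr
(np.int32(392), array([352.39030612, 190.94387755]), ((352.247314453125, 190.66246032714844), (35.68817901611328, 11.726116180419922), 12.26477336883545)) [ 569. -302.   22.] [array([ 563., -246.,   22.]), array([ 597., -253.,   22.]), array([ 576., -358.,   22.]), array([ 542., -350.,   22.])]
bottle [620. 332.  60.]
bluecap [ 753. -154.   60.]
timer [ 700. -214.   16.]
tape [ 352. -101.   19.]
rack [776.  80.  50.]
tissue [262. 277.  60.]
red1 [475. -90.  30.]
red2 [ 434. -235.   30.]
brown [815. -78.  40.]
```

View pics/crop1.png

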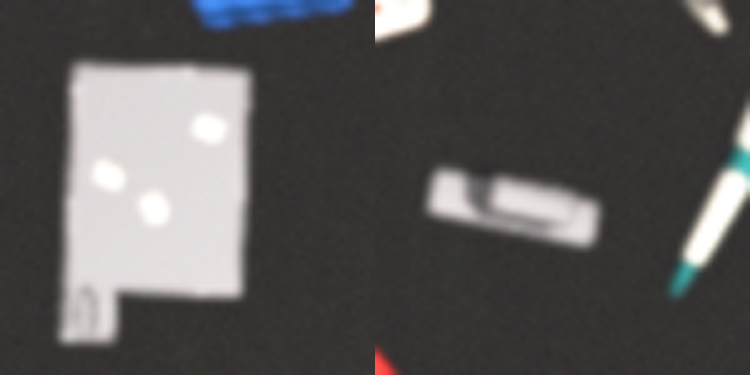

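Top crop: the scraper is grey with a light handle, centred near (352,191). The cover's tongue is at lower left, and the three chips are at (217,176), (197,185) and (206,192). I'll align the tool with the world axes and go above the stack.

drive_tool(steps=[[0,0,0,0,1],[0,0,0,0,1],[0,0,0,0,1],[0,0,0,0,1],[0,0,0,0,1],[0,0,0,0,1],[0,0,0,0,1],[0,0,0,0,1],[0,0,0,0,1],[0,0,0,0,1],[0,0,0,0,1],[0,0,0,0,1],[0,0,0,0,1],[0,0,0,0,1],[0,0,0,0,1],[0,0,0,0,0.36]])

```text
time: 1.48
tool_pos: [148.0, 632.7, 303.4]
eef_rot: [0.0, 0.708, 0.706, -0.0]
wrist_force: [0.2, -0.1, 0.3]
gripper_width: 85.3
grasp_force: 0.0
```

drive_tool(steps=[[0,-1,0.85,0,0],[0,-1,0.85,0,0],[0,-1,0.85,0,0],[0,-1,0.85,0,0],[0,-1,0.85,0,0],[0,-1,0.85,0,0],[0,-1,0.85,0,0],[0,-1,0.85,0,0],[0,-1,0.85,0,0],[0,-1,0.85,0,0],[0,-1,0.85,0,0],[0,-1,0.85,0,0],[0,-1,0.85,0,0],[0,-1,0.85,0,0],[0,-1,0.85,0,0],[0,-1,0.85,0,0],[0,-1,0.6,0,0],[0,-1,0.6,0,0],[0,-1,0.6,0,0],[0,-1,0,0,0]])

```text
time: 3.15
tool_pos: [535.2, 131.4, 303.6]
eef_rot: [0.001, 0.707, 0.707, 0.0]
wrist_force: [0.1, 0.5, -0.3]
gripper_width: 85.2
grasp_force: 0.0
```

Run:
```python
from h import *
c=cam('wrist','w1.png');s=status.state()
print(s['tool_pos'],s['eef_rot'],s['joint_positions']);print(c['K'],np.array(c['R']).round(3),c['t'])
```

```text
[534.65910301 124.7163101  303.81921394] [ 0.00155256  0.70997391  0.7042248  -0.00144134] [-0.81439458  0.10962792  0.57935028  1.72344819 -0.0574804   1.32754508
 -0.23202107]
[[297.31863964   0.         251.67423603]
 [  0.         297.31863964 193.40922562]
 [  0.           0.           1.        ]] [[ 1.    -0.001  0.   ]
 [-0.001 -0.965  0.262]
 [ 0.    -0.262 -0.965]] [-534.95869708   93.58115095  411.67515156]
```

View pics/w1.png

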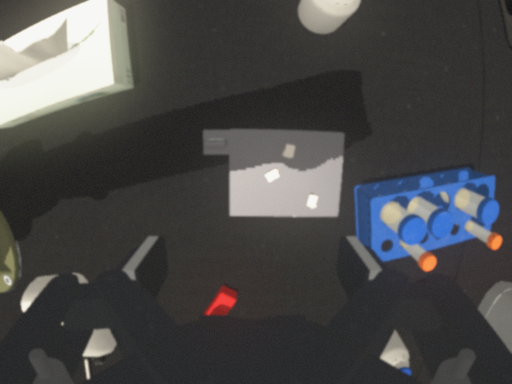

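Wrist view: the cover corners are at (229,129), (344,132), (338,216) and (230,216). The grip is at about (216,142), and the chips are at (289,151), (272,175) and (313,201). Now I'll measure them.

Run:
```python
from h import *
c=cam('wrist');s=status.state();print(s['tool_pos'],s['eef_rot'])
im=c['color'];h=im[120:225,195:350]
g=cv2.cvtColor(im,cv2.COLOR_RGB2GRAY)
P={k:onz(c,*p,43,True) for k,p in dict(TL=(229,129),TR=(344,132),BR=(338,216),BL=(230,216),tTL=(203,130),tBL=(203,154)).items()}
for k in P: print(k,P[k].round(1))
x1=P['TR']-P['TL'];x2=P['BR']-P['BL'];y1=P['TL']-P['BL'];y2=P['TR']-P['BR']
print([np.arctan2(a[1],a[0]).round(3) for a in(x1,x2)],[np.arctan2(-a[0],a[1]).round(3) for a in (y1,y2)],[np.linalg.norm(a).round(1) for a in (x1,x2,y1,y2)])
ce=np.mean([P[k] for k in('TL','TR','BR','BL')],0);print('centre',ce)
for p in((289,151),(272,175),(313,201)):print('chip',onz(c,*p,48,True).round())
print('grip top',onz(c,216,142,69,True).round(1))
t=cam('top')
Q=[onz(t,*p,43) for p in((189.8,162.8),(224.8,164),(223.2,209.2))]
print('top corners +x+y,+x-y,-x-y',[q.round(1) for q in Q],'c',((Q[0]+Q[2])/2).round(1))
for p in((216.8,175.6),(196.6,185),(205.8,191.6)):print(onz(t,*p,48).round())
```

```text
[534.23717904 127.1700331  303.93090736] [ 0.00086061  0.70990358  0.70429789 -0.00080443]
TL [509.7 174.4  43. ]
TR [639.9 172.1  43. ]
BR [638.5  71.1  43. ]
BL [508.3  73.   43. ]
tTL [480.6 174.   43. ]
tBL [479.6 146.9  43. ]
[np.float64(-0.018), np.float64(-0.014)] [np.float64(-0.014), np.float64(-0.014)] [np.float64(130.3), np.float64(130.3), np.float64(101.5), np.float64(101.0)]
centre [574.11109485 122.64149517  43.        ]
chip [576. 150.  48.]
chip [557. 123.  48.]
chip [605.  92.  48.]
grip top [498.  162.6  69. ]
top corners +x+y,+x-y,-x-y [array([640.3, 180.5,  43. ]), array([638.9,  78.3,  43. ]), array([506.5,  79.9,  43. ])] c [573.4 130.2  43. ]
[604. 100.  48.]
[575. 158.  48.]
[557. 131.  48.]
```

drive_tool(steps=[[0,0,0,0,0],[0,0,0,0,0],[0,0,0,0,0],[0,0,0,0,0]])

```text
time: 3.63
tool_pos: [533.1, 134.5, 303.8]
eef_rot: [-0.0, 0.706, 0.708, 0.0]
wrist_force: [0.3, 0.1, 0.9]
gripper_width: 85.2
grasp_force: 0.0
```

```bash
cat >> h.py <<'E'
def cover_wrist(c,z=43):
    im=c['color'].astype(int);sat=im.max(2)-im.min(2);v=im.mean(2)
    return ((v>75)&(sat<45)).astype(np.uint8)
E
python3 - <<'E'
from h import *
c=cam('wrist');t=cam('top','top2.png');s=status.state();print(s['tool_pos'],s['eef_rot'])
for n,cc,box,f in(('wrist',c,(195,110,352,235),True),('top',t,(175,150,240,225),False)):
    x0,y0,x1,y1=box;m=cover_wrist(cc)[y0:y1,x0:x1]
    n_,l,st,ce=cv2.connectedComponentsWithStats(m);i=1+np.argmax(st[1:,4])
    mm=cv2.morphologyEx((l==i).astype(np.uint8),cv2.MORPH_CLOSE,np.ones((5,5)))
    cn=max(cv2.findContours(mm,0,1)[0],key=cv2.contourArea)
    w=np.array([onz(cc,u+x0,v+y0,43,f)[:2] for (u,v) in cn[:,0]],np.float32)
    print(n,st[i],'ext x',w[:,0].min(),w[:,0].max(),'y',w[:,1].min(),w[:,1].max())
for u in(255,300):
    print(cover_wrist(c)[100:240,u].nonzero()[0][[0,-1]]+100)
E
```

```text
[533.19717797 133.97221598 303.86531447] [-2.87176180e-05  7.06379045e-01  7.07833769e-01  4.63759084e-06]
wrist [   11    22   140    89 10483] ext x 481.0927 641.30145 y 78.03287 181.62811
top [   0    6   51   69 1622] ext x 461.7951 660.1329 y 77.08177 223.78438
[133 219]
[134 220]
```

Settled measurement: cover centre ≈ (574,130), yaw ≈ -0.015. Chips are at about (576,158), (557,131) and (604,100). I'll push them toward -y, since that side is free and the rack is close on +x. First, over to the scraper.

drive_tool(steps=[[0,-0.6,0.09,0,0],[0,-1,0.09,0,0],[0,-1,0.09,0,0],[0,-1,0.09,0,0],[0,-1,0.09,0,0],[0,-1,0.09,0,0],[0,-1,0.09,0,0],[0,-1,0.09,0,0],[0,-1,0.09,0,0],[0,-1,0.09,0,0],[0,-1,0.09,0.5,0],[0,-1,0.09,0.5,0],[0,-1,0.09,0.5,0],[0,-1,0.09,0.5,0],[0,-1,0.09,0.5,0],[0,-1,0.09,0.5,0],[0,-1,0,0.5,0],[0,-0.6,0,0.5,0],[0,-0.3,0,0,0],[0,0,0,0,0]])

```text
time: 5.4
tool_pos: [568.8, -306.0, 203.4]
eef_rot: [-0.0, 0.708, 0.706, -0.001]
wrist_force: [-0.3, -0.6, 0.5]
gripper_width: 85.4
grasp_force: 0.0
```

drive_tool(steps=[[0,0,0,0,1],[0,0,0,0,1],[0,0,0,0,0.26],[0,0,0,0,0],[0,0,0,0,0],[0,0,0,0,0],[0,0,0,0,0],[0,0,0,0,0]])

```text
time: 6.07
tool_pos: [569.7, -304.2, 204.1]
eef_rot: [0.0, 0.773, 0.635, 0.0]
wrist_force: [0.0, -0.1, 0.6]
gripper_width: 85.2
grasp_force: 0.0
```

Run:
```python
from h import *
c=cam('wrist','w2.png');s=status.state()
print(s['tool_pos'],s['eef_rot'],s['joint_positions'])
import json;json.dump({k:np.array(c[k]).tolist() for k in 'KRt'},open('w2.json','w'))
```

```text
[ 569.65163725 -304.24864355  203.98199112] [-2.50375070e-05  7.72940148e-01  6.34478929e-01  1.27647985e-04] [-0.17483421  0.47573348  0.82244382  1.6098977  -0.36611862  1.21734645
  0.5245993 ]
```

View pics/w2.png

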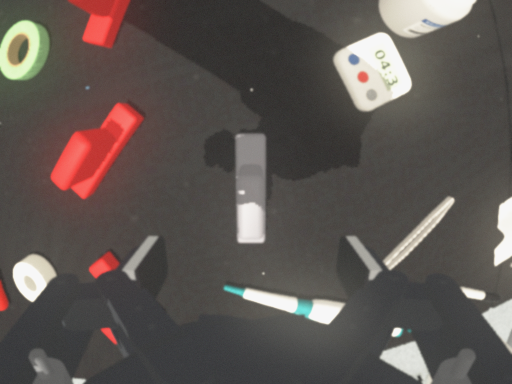

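The wrist view shows the scraper upright and well aligned, from (251,134) to (251,243). It is lit at its lower end.

Run:
```python
from h import *
c=cam('wrist');im=c['color'].astype(int)
g=im.mean(2)
for v in (145,165,185,200,215,235): 
    r=g[v,225:280]; w=np.where(r>70)[0]; print(v,w[0]+225,w[-1]+225, r[::3].round().astype(int))
print(g[125:255,251].round().astype(int)[::2])
for p in((236,134),(266,134),(265,243),(237,243)):print(onz(c,*p,22,True).round(1),onz(c,*p,74,True).round(1))
```

```text
145 235 266 [ 56  56  56  69 129 139 139 142 139 139 139 140 141 125  61  56  57  55
  55]
165 235 266 [ 56  59  59  68 129 135 126 122 124 123 123 124 135 127  65  59  55  54
  58]
185 225 279 [ 80  76  76  80 126 133 138 138 141 142 139 137 133 118  65  60  75  75
  78]
200 225 279 [ 80  77  76  80 120 134 135 138 138 141 139 137 132 118  73  78  82  77
  78]
215 225 279 [ 77  78  80  80 156 221 238 239 237 236 233 225 198 147  75  81  81  80
  81]
235 225 279 [ 80  79  79  82 158 217 234 235 232 230 226 219 199 165  84  82  80  82
  78]
[ 74  74  67  62  95 133 138 138 141 140 139 139 140 138 141 139 138 140
 138 135 123 121 122 123 127 127 131 133 138 138 140 140 137 137 139 138
 138 137 149 228 237 237 237 237 237 236 236 236 235 235 233 234 233 232
 232 231 223 223 221 125  83  82  81  82  84]
[ 566.1 -252.7   22. ] [ 569.5 -250.    74. ]
[ 590.9 -257.6   22. ] [ 589.1 -253.9   74. ]
[ 571.8 -355.2   22. ] [ 574.  -331.3   74. ]
[ 546.3 -350.2   22. ] [ 553.8 -327.3   74. ]
```

Run:
```python
import cv2
i=cv2.imread('pics/w2.png');cv2.imwrite('pics/w2c.png',cv2.resize(i[115:265,190:310],None,fx=4,fy=4,interpolation=cv2.INTER_CUBIC))
```

```text
(no output)
```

View pics/w2c.png

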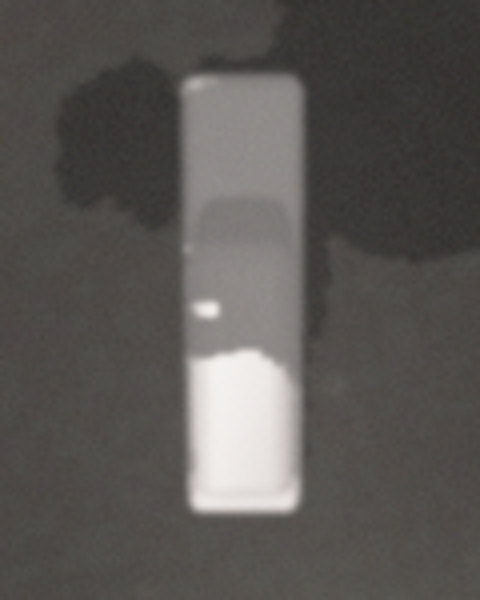

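drive_tool(steps=[[0,0,0,0.6,0],[0,0,0,0.6,0],[0,0,0,0.6,0],[0,0,0,0.6,0],[0,0,0,0.6,0],[0,0,0,0.5,0],[0,0,0,0.3,0],[0,0,0,0.2,0],[0,0,0,0,0],[0,0,0,0,0],[1,0,0,0,0],[1,0,0,0,0],[1,0,0,0,0],[1,0,0,0,0],[1,0,0,0,0],[1,0,0,0,0],[1,0,0,0,0],[1,0,0,0,0],[1,0,0,0,0],[1,0,0,0,0]], grip_force=60)

```text
time: 7.83
tool_pos: [569.8, -304.3, 104.2]
eef_rot: [0.0, 0.773, 0.634, 0.0]
wrist_force: [-0.8, 1.4, 2.7]
gripper_width: 19.2
grasp_force: 60.1
```

drive_tool(steps=[[1,0,0,-0.4,0],[1,0,0,-0.8,0],[1,0,0,-1,1],[1,0,0,-1,1],[1,0,0,-1,1],[1,0,0,-1,1],[1,0,0,-0.8,1],[1,0,0,0,1],[1,0,0,0,1],[1,0,0,0,1],[1,0,0,0,1],[1,0,0,0,1],[1,0,0,0,1],[1,0,0,0,1],[1,0,0,0,1],[1,0,0,0,1],[1,0,0,0,1],[1,0,0,0,0.94],[1,0,0,0,0],[1,0,0,0,0]])

```text
time: 9.5
tool_pos: [569.5, -304.1, 253.8]
eef_rot: [-0.0, 1.0, -0.007, -0.0]
wrist_force: [-0.1, -0.5, -2.3]
gripper_width: 19.4
grasp_force: 59.6
```

drive_tool(steps=[[1,0,-0.5,0,0],[1,0,-1,0,0],[1,0,-1,0,0],[1,0,-1,0,0],[1,0,-1,0,0],[1,0,-1,0,0],[1,0,-1,0,0],[1,0,-1,0,0],[1,0,-1,0,0],[1,0,-1,0,0],[1,0,-1,0,0],[1,0,-1,0,0],[1,0,-1,0,0],[1,0,-1,0,0],[1,0,-1,0,0],[1,0,-1,0,0],[1,0,-1,0,0],[1,0,-1,0,0],[1,0,-1,0,0],[1,0,-1,0,0]])

```text
time: 11.17
tool_pos: [577.6, 184.3, 254.1]
eef_rot: [-0.0, 1.0, -0.007, -0.0]
wrist_force: [0.3, 0.2, -2.6]
gripper_width: 19.4
grasp_force: 59.7
```

drive_tool(steps=[[1,0,0,0,0],[1,0,0,0,0],[1,0,0,0,0],[1,0,0,0,0],[1,0,0,0,0],[1,0,0,0,0]])

```text
time: 11.67
tool_pos: [578.0, 181.9, 254.1]
eef_rot: [-0.0, 1.0, -0.009, 0.0]
wrist_force: [-0.4, -0.7, -2.0]
gripper_width: 19.5
grasp_force: 59.4
```

Run:
```python
from h import *
c=cam('wrist','w3.png');s=status.state();q=s['eef_rot']
print(s['tool_pos'],q,np.degrees(2*np.arctan2(q[2],q[1]))-90,s['joint_positions'],s['gripper_width'])
```

```text
[577.97173267 182.14663059 254.09626358] [-1.68845271e-04  9.99958893e-01 -9.06519858e-03  7.34449068e-05] -91.03880948444822 [-1.22574844  0.43862339  1.12995002  1.66368006 -0.40996759  1.30304938
 -1.60990959] 19.536475311262503
```

View pics/w3.png

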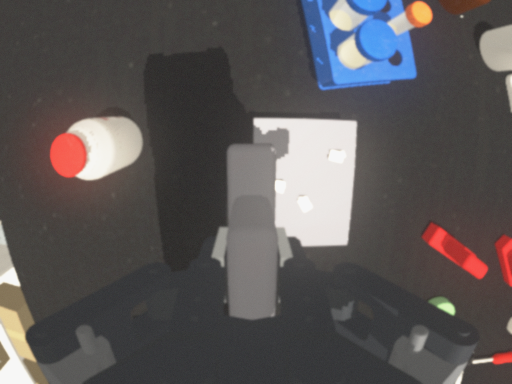

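Wrist view: the foot hangs just off the cover's +y edge, over (253,230). The three chips at (337,156), (281,187) and (305,204) all lie ahead of its face. I'll back off 5 mm and descend to 2 mm above the cover.

drive_tool(steps=[[1,0,-0.2,0.5,0],[1,0,0,0.8,0],[1,0,0,0.8,0],[1,0,0,0.8,0],[1,0,0,0.5,0],[1,0,0,0.4,0],[1,0,0,0.2,0],[1,0,0,0.2,0],[1,0,0,0,0],[1,0,0,0,0],[1,0,0,0,0]])

```text
time: 12.63
tool_pos: [578.5, 188.2, 149.8]
eef_rot: [-0.0, 1.0, -0.008, 0.001]
wrist_force: [0.3, -0.8, -1.6]
gripper_width: 19.2
grasp_force: 59.6
```

Run:
```python
from h import *
c=cam('wrist','w4.png');d=cam('side');s=status.state()
print(s['tool_pos'],s['wrist_force'],s['joint_positions'])
a=cv2.resize(d['color'][190:280,180:300],None,fx=4,fy=4);cv2.imwrite('pics/m4.png',np.hstack([cv2.resize(c['color'],None,fx=.6,fy=.6)[:230],np.zeros((230,1,3),np.uint8)]+[cv2.resize(a,(307,230))])[:,:,::-1])
```

```text
[578.42309329 188.25354041 149.74781817] [ 0.01793099 -0.75696595 -2.45235845] [-1.15951735  0.54690826  1.03659947  1.76217115 -0.51736393  1.13342133
 -1.54624505]
```

View pics/m4.png

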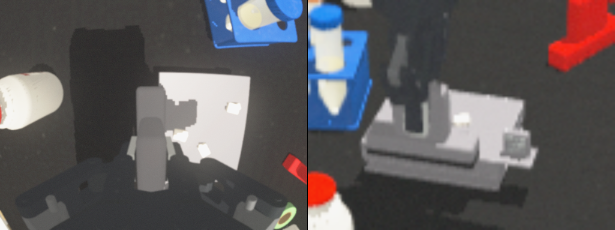

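drive_tool(steps=[[1,0,0.1,0.05,0],[1,0,0.3,0,0],[1,0,0.35,0,0],[1,0,0.35,0,0],[1,0,0.35,0,0],[1,0,0.35,0,0],[1,0,0.35,0,0],[1,0,0.35,0,0],[1,0,0.35,0,0],[1,0,0.35,0,0],[1,0,0.35,0,0],[1,0,0.35,0,0],[1,0,0.35,0,0],[1,0,0.35,0,0],[1,0,0.35,0,0],[1,0,0.35,0,0],[1,0,0.35,0,0],[1,0,0,0,0],[1,0,0,0,0],[1,0,0,0,0]])

```text
time: 14.4
tool_pos: [575.6, 47.4, 147.6]
eef_rot: [-0.0, 1.0, -0.008, -0.0]
wrist_force: [0.1, 0.1, -2.2]
gripper_width: 19.2
grasp_force: 59.6
```

Run:
```python
from h import *
c=cam('wrist');d=cam('side');s=status.state()
print(s['tool_pos'],s['wrist_force'],s['joint_positions'])
a=cv2.resize(d['color'][170:290,180:340],(533,400));cv2.imwrite('pics/m5.png',np.hstack([cv2.resize(c['color'],(512,384))[:,150:405],cv2.resize(a,(512,384))])[:,:,::-1])
```

```text
[575.62619337  47.7028536  147.58493531] [-0.76112048 -0.29797786 -2.14300116] [-0.9913123   0.49048316  1.07447063  1.84075061 -0.48309076  1.10258084
 -1.32511014]
```

View pics/m5.png

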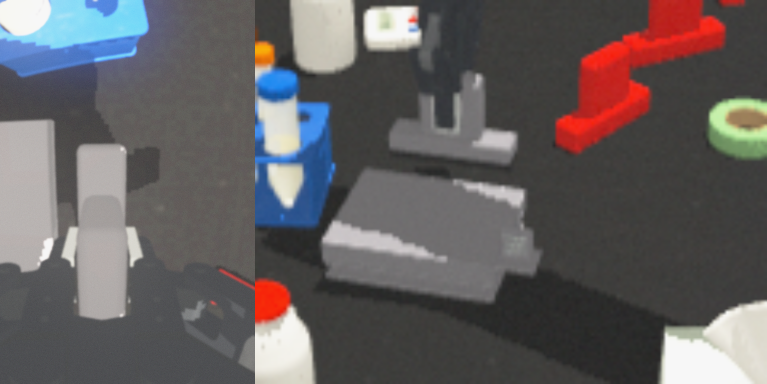

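The cover is clear in both views. I'll raise the scraper and carry it away to -y, then check where the chips landed.

drive_tool(steps=[[1,0,0,-1,0],[1,0,0.5,-1,0],[1,0,1,-0.5,0],[1,0.3,1,0,0],[1,0.3,1,0,0],[1,0.3,1,0,0],[1,0,1,0,0],[1,0,0.7,0,0],[1,0,0.3,0,0],[1,0,0,0,0],[1,0,0,0,0],[1,0,0,0,0],[1,0,0,0,0],[1,0,0,0,0]])

```text
time: 15.67
tool_pos: [595.7, -114.2, 210.1]
eef_rot: [-0.0, 1.0, -0.007, -0.0]
wrist_force: [-0.8, -0.2, -1.6]
gripper_width: 19.4
grasp_force: 59.8
```

Run:
```python
from h import *
c=cam('wrist');t=cam('top');s=status.state()
print(s['tool_pos'],s['wrist_force'],s['joint_positions'])
a=cv2.resize(t['color'][150:250,180:300],(480,384),interpolation=cv2.INTER_CUBIC);cv2.imwrite('pics/m6.png',np.hstack([c['color'][:,:300],a])[:,:,::-1])
```

```text
[ 595.54315193 -114.85829658  210.14105107] [-0.11295002 -0.19832496 -2.63793206] [-0.7032645   0.48191391  1.09784427  1.71130216 -0.4533413   1.23129359
 -1.08124626]
```

View pics/m6.png

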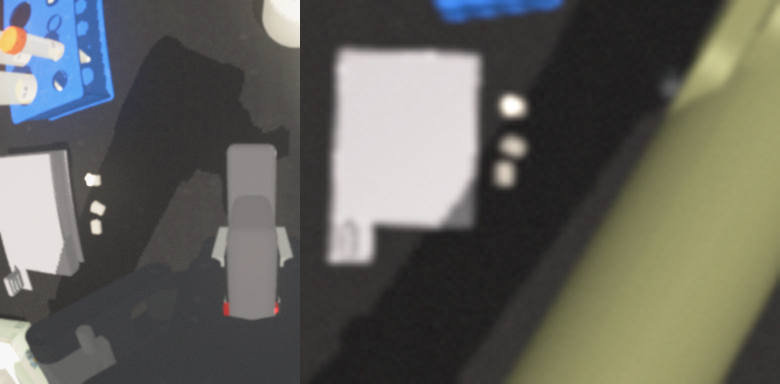

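The three chips lie on the bench beside the stack, at about (93,180), (97,208) and (96,227) in the wrist view. I'll set the scraper down here.

drive_tool(steps=[[1,0,0,0.6,0],[1,0,0,0.8,0],[1,0,0,0.8,0],[1,0,0,0.7,0],[1,0,0,0.6,0],[1,0,0,0.4,0],[1,0,0,0.2,0],[1,0,0,0.12,0],[1,0,0,0,0],[1,0,0,0,0],[1,0,0,0,0]])

```text
time: 16.68
tool_pos: [596.0, -116.1, 105.4]
eef_rot: [0.0, 1.0, -0.008, 0.001]
wrist_force: [0.5, 0.8, -2.1]
gripper_width: 19.0
grasp_force: 59.8
```

drive_tool(steps=[[0,0,0,0,0],[0,0,0,0,0],[0,0,0,0,0],[0,0,0,0,0],[0,0,0,0,0],[0,0,0,0,0],[0,0,0,0,0],[0,0,0,-0.4,0],[0,0,0,-0.8,0],[0,0,0,-1,0],[0,0,0,-1,0],[0,0,0,-1,0],[0,0,0,-0.8,0],[0,0,0,0,0],[0,0,0,0,0]])

```text
time: 17.93
tool_pos: [595.9, -116.3, 231.4]
eef_rot: [-0.0, 1.0, -0.008, 0.001]
wrist_force: [0.1, 0.1, 0.5]
gripper_width: 85.7
grasp_force: 0.0
```

drive_tool(steps=[[0,-0.2,-0.5,0,0],[0,-0.34,-1,0,0],[0,-0.34,-1,0,0],[0,-0.34,-1,0,0],[0,-0.34,-1,0,0],[0,-0.34,-1,0,0],[0,-0.34,-1,0,0],[0,-0.34,-1,0,0],[0,-0.34,-1,0,0],[0,-0.34,-1,0,0],[0,-0.34,-1,0,0],[0,-0.34,-0.8,0,0],[0,-0.2,0,0,0],[0,0,0,0,0],[0,0,0,0,0],[0,0,0,0,0],[0,0,0,0,0],[0,0,0,0,0],[0,0,0,0,0]])

```text
time: 19.52
tool_pos: [497.0, 167.4, 229.7]
eef_rot: [0.0, 1.0, -0.009, 0.0]
wrist_force: [0.0, 0.1, 1.1]
gripper_width: 85.6
grasp_force: 0.0
```

Run:
```python
from h import *
c=cam('wrist','w7.png');s=status.state()
print(s['tool_pos'],s['eef_rot'],s['joint_positions'])
K=np.array(c['K']);R=np.array(c['R']);t=np.array(c['t']);print(R.round(3),(-R.T@t).round())
def fproj(X):
    p=R@np.array(X,float)+t;th=np.arctan2(np.hypot(p[0],p[1]),p[2]);ph=np.arctan2(p[1],p[0])
    return K[0,0]*th*np.cos(ph)+K[0,2],K[1,1]*th*np.sin(ph)+K[1,2]
g=c['color'].astype(int).mean(2)
# scan lines along y at z=43 (tongue, x=480..), cover edges, and grip top z=69 along y at x=490..500
from scipy.ndimage import map_coordinates as mc
def scan(P,Q,n):
    pts=np.array([fproj(P+(Q-P)*i/(n-1)) for i in range(n)])
    return mc(g,[pts[:,1],pts[:,0]],order=1).round().astype(int)
A=lambda *a:np.array(a,float)
print('y120..200 @z43, 2mm')
for x in(481,520,560,600,630):print(x,scan(A(x,200,43),A(x,120,43),41))
print('y 90..60');
for x in(520,560,600,630):print(x,scan(A(x,95,43),A(x,60,43),36)[::2])
print('x edges');
for y in(90,120,):print(y,scan(A(490,y,43),A(525,y,43),36)[::2],scan(A(625,y,43),A(655,y,43),31)[::2])
print('grip top z69 y 185..150 1mm')
for x in(488,494,500):print(x,scan(A(x,185,69),A(x,150,69),36))
print('grip x 475..520');
for y in(165,168):print(y,scan(A(475,y,69),A(520,y,69),46))
```

```text
[496.86496381 167.59947377 229.68533189] [ 4.45025060e-05  9.99958888e-01 -9.06727789e-03  7.13187136e-05] [-1.43107334  0.19137115  1.17012392  1.88868233 -0.19014077  1.18377027
 -1.78404388]
[[-0.019 -1.     0.001]
 [-0.965  0.019  0.26 ]
 [-0.26   0.004 -0.965]] [562. 167. 299.]
y120..200 @z43, 2mm
481 [ 50  51  50  52  50  53  54  53  53  65  89  94  95  97 114 140 209 220
 197 184 191 194 196 142  76  73  74  73  74  75  72  72  72  71  73  72
  73  73  73  71  72]
520 [ 50  53  53  52  54  55  55  57  59  81 125 129 129 130 129 130 131 138
 145 140 130 127 130 131 130 131 132 131 133 133 132 132 131 132 133 133
 133 134 133 135 133]
560 [ 55  56  57  56  57  59  61  62  63  74 120 134 134 133 136 135 155 207
 231 232 232 232 232 232 233 232 232 232 232 232 232 232 232 231 232 232
 232 232 232 231 232]
600 [ 58  58  60  61  63  63  65  66  74  77 167 227 228 228 228 228 229 228
 228 229 229 229 229 229 229 229 228 229 229 229 229 229 229 229 229 229
 229 228 228 228 228]
630 [ 66  63  70  71  71  74  74  74  72  67 132 220 224 225 224 224 224 224
 224 225 224 225 223 225 223 22
[... 860 characters left out ...]
94 [ 54  53  54  55  70  95 117 124 126 126 126 126 127 132 157 191 212 219
 223 223 216 214 225 233 235 236 236 236 235 222 162  98  77  75  75  74]
500 [ 55  55  56  58  65  91 115 125 126 127 127 128 129 133 157 189 212 221
 226 225 218 211 222 233 236 236 236 237 236 229 175 108  78  73  74  74]
grip x 475..520
165 [ 69  67  70  69  69  70  71  68  71  75  99 149 187 206 209 213 213 215
 216 216 214 216 216 217 217 218 218 218 219 219 217 208 187 157 131 120
 123 132 151 191 224 238 237 212 165 136]
168 [ 66  69  71  72  71  69  71  70  72  77 106 152 187 201 204 209 215 219
 220 219 220 220 220 221 222 221 222 221 221 222 219 212 195 166 135 118
 116 117 118 127 148 186 203 214 222 188]
```

Measured: cover centre (574,129.8), yaw -0.014, grip at (496,167). The tool is right above it, so I descend to tip height 45 and pinch.

drive_tool(steps=[[0,0,0.02,0.5,0],[0,0,0,0.8,0],[0,0,0,0.8,0],[0,0,0,0.8,0],[0,0,0,0.6,0],[0,0,0,0.5,0],[0,0,0,0.3,0],[0,0,0,0.1,0],[0,0,0,0,0],[0,0,0,0,0],[1,0,0,0,0],[1,0,0,0,0],[1,0,0,0,0],[1,0,0,0,0],[1,0,0,0,0],[1,0,0,0,0],[1,0,0,0,0],[1,0,0,0,0],[1,0,0,0,0],[1,0,0,0,0]], grip_force=35)

```text
time: 21.23
tool_pos: [496.7, 167.8, 119.9]
eef_rot: [-0.0, 1.0, -0.008, -0.0]
wrist_force: [-2.1, 0.6, 3.5]
gripper_width: 8.3
grasp_force: 38.9
```

Run:
```python
from h import *
s=status.state();print(s['tool_pos'],s['eef_rot'],s['joint_positions'],s['wrist_force'],s['gripper_width'])
```

```text
[496.65372388 167.76177563 119.87635894] [-1.54068651e-04  9.99963891e-01 -8.49663701e-03 -3.22218150e-05] [-1.2758189   0.37645028  1.0455133   1.99022906 -0.39013209  0.99195784
 -1.62888248] [-2.07512519  0.60050112  3.51857039] 8.279811290527855
```

drive_tool(steps=[[1,0.02,0,-0.06,0],[1,0.02,0,-0.06,0],[1,0.02,0,-0.06,0],[1,0.02,0,-0.06,0],[1,0.02,0,-0.06,0],[1,0.02,0,-0.06,0],[1,0.02,0,-0.06,0],[1,0.02,0,-0.06,0]])

```text
time: 21.9
tool_pos: [499.8, 167.8, 131.6]
eef_rot: [-0.0, 1.0, -0.008, -0.001]
wrist_force: [-4.8, 1.1, -3.1]
gripper_width: 8.0
grasp_force: 37.5
```

drive_tool(steps=[[1,0.02,0,-0.06,0],[1,0.02,0,-0.06,0],[1,0.02,0,-0.06,0],[1,0.02,0,-0.06,0],[1,0.02,0,-0.06,0],[1,0.02,0,-0.06,0],[1,0.02,0,-0.06,0]])

```text
time: 22.48
tool_pos: [504.7, 167.5, 142.6]
eef_rot: [-0.0, 1.0, -0.009, 0.001]
wrist_force: [-0.8, 0.4, -3.6]
gripper_width: 8.3
grasp_force: 37.2
```

Run:
```python
from h import *
s=status.state();print(s['tool_pos'],s['eef_rot'],s['wrist_force'],s['ft_torque'],s['gripper_width'])
d=cam('side','s8.png');c=cam('wrist','w8.png')
```

```text
[504.73805256 167.5240143  142.5787936 ] [-5.05368753e-05  9.99963450e-01 -8.51456429e-03  7.74034574e-04] [-0.75047631  0.41968175 -3.59419483] [ 0.02159328  0.63030218 -0.08219689] 8.343735840574375
```

```bash
cat > tilt.py <<'E'
from h import *
from scipy.ndimage import map_coordinates as mc
c=cam('wrist');K=np.array(c['K']);R=np.array(c['R']);t=np.array(c['t'])
s=status.state();T=s['tool_pos']
def fp(X):
    p=R@np.array(X,float)+t;th=np.arctan2(np.hypot(p[0],p[1]),p[2]);ph=np.arctan2(p[1],p[0])
    return np.array([K[0,0]*th*np.cos(ph)+K[0,2],K[1,1]*th*np.sin(ph)+K[1,2]])
g=cv2.GaussianBlur(c['color'],(3,3),0).astype(float).mean(2)
u0=fp((600,110,50))[0]
col=g[:250,int(u0)]
print('col u',int(u0),'top rows:',[(i,int(col[i])) for i in range(0,250,10)])
d=np.diff(col);print('edges',[(i,int(d[i])) for i in np.argsort(-abs(d))[:6]])
for x in(600,620,630):
    v=int(fp((x,129,45))[1]);r=g[v];dd=np.diff(r)
    l=np.argmax(dd[120:300])+120;q=np.argmin(dd[l+40:400])+l+40
    for z in(43,50,57,64,71):
        a=onz(c,l+.5,v,z,True);b=onz(c,q+.5,v,z,True);print(v,l,q,z,'x',a[0].round(),'w',(a[1]-b[1]).round(1))
for nm,zz in(('tilt',43),('flat',65)): print(nm,'far edge',fp((640,129,zz)))
E
python3 tilt.py
```

```text
col u 352 top rows: [(0, 80), (10, 218), (20, 220), (30, 222), (40, 224), (50, 226), (60, 227), (70, 228), (80, 228), (90, 229), (100, 229), (110, 230), (120, 229), (130, 230), (140, 231), (150, 231), (160, 231), (170, 231), (180, 231), (190, 231), (200, 231), (210, 230), (220, 218), (230, 83), (240, 79)]
edges [(np.int64(221), -46), (np.int64(3), 42), (np.int64(2), 39), (np.int64(222), -38), (np.int64(220), -29), (np.int64(4), 24)]
63 225 397 43 x 601.0 w 103.5
63 225 397 50 x 600.0 w 99.2
63 225 397 57 x 598.0 w 95.0
63 225 397 64 x 597.0 w 90.7
63 225 397 71 x 596.0 w 86.4
30 226 393 43 x 621.0 w 101.1
30 226 393 50 x 619.0 w 96.9
30 226 393 57 x 617.0 w 92.7
30 226 393 64 x 614.0 w 88.5
30 226 393 71 x 612.0 w 84.4
14 226 391 43 x 631.0 w 100.5
14 226 391 50 x 628.0 w 96.3
14 226 391 57 x 626.0 w 92.2
14 226 391 64 x 623.0 w 88.0
14 226 391 71 x 621.0 w 83.8
tilt far edge [314.36729961   0.84983968]
flat far edge [322.70395856 -13.5746846 ]
```

Cover is tilting, with its far edge still at z≈43. I continue the arc.

drive_tool(steps=[[1,0.02,0,-0.06,0],[1,0.02,0,-0.06,0],[1,0.02,0,-0.06,0],[1,0.02,0,-0.06,0],[1,0.03,0,-0.06,0],[1,0.03,0,-0.06,0],[1,0.03,0,-0.06,0],[1,0.03,0,-0.06,0],[1,0.03,0,-0.06,0],[1,0.03,0,-0.06,0],[1,0.03,0,-0.06,0],[1,0.03,0,-0.06,0],[1,0.03,0,-0.06,0],[1,0.03,0,-0.06,0]])

```text
time: 23.8
tool_pos: [514.6, 167.1, 163.5]
eef_rot: [0.0, 1.0, -0.009, 0.001]
wrist_force: [6.1, -0.4, -7.5]
gripper_width: 8.5
grasp_force: 36.4
```

```bash
python3 tilt.py; python3 -c "
from h import *
s=status.state();print(s['tool_pos'],s['wrist_force'],s['ft_torque'],s['gripper_width'],s['joint_positions'])"
```

```text
col u 340 top rows: [(0, 109), (10, 82), (20, 84), (30, 223), (40, 224), (50, 226), (60, 227), (70, 228), (80, 229), (90, 229), (100, 229), (110, 230), (120, 231), (130, 231), (140, 231), (150, 231), (160, 231), (170, 231), (180, 231), (190, 230), (200, 228), (210, 221), (220, 213), (230, 87), (240, 84)]
edges [(np.int64(24), 42), (np.int64(226), -38), (np.int64(23), 34), (np.int64(227), -31), (np.int64(25), 30), (np.int64(5), -26)]
84 243 397 43 x 600.0 w 104.9
84 243 397 50 x 600.0 w 101.0
84 243 397 57 x 599.0 w 97.1
84 243 397 64 x 598.0 w 93.3
84 243 397 71 x 597.0 w 89.4
54 235 381 43 x 620.0 w 97.6
54 235 381 50 x 619.0 w 94.1
54 235 381 57 x 617.0 w 90.5
54 235 381 64 x 616.0 w 86.9
54 235 381 71 x 614.0 w 83.3
39 228 378 43 x 631.0 w 100.2
39 228 378 50 x 629.0 w 96.5
39 228 378 57 x 627.0 w 92.8
39 228 378 64 x 625.0 w 89.1
39 228 378 71 x 623.0 w 85.5
tilt far edge [307.73671677  25.84793426]
flat far edge [314.6087743   15.35238329]
[514.70979411 167.16144603 163.77639131] [ 4.59425357 -1.49266397 -7.1855583 ] [-0.16302372 -0.66985463  0.02370982] 7.919046492485883 [-1.28594628  0.34766428  1.07961896  1.91733331 -0.34709692  1.07836014
 -1.6517476 ]
```

drive_tool(steps=[[1,0.05,0,-0.06,0],[1,0.05,0,-0.06,0],[1,0.05,0,-0.06,0],[1,0.05,0,-0.06,0],[1,0.04,0,-0.06,0],[1,0.04,0,-0.06,0],[1,0.04,0,-0.06,0],[1,0.04,0,-0.06,0],[1,0.04,0,-0.06,0],[1,0.04,0,-0.06,0]])

```text
time: 24.68
tool_pos: [524.7, 167.4, 178.4]
eef_rot: [-0.0, 1.0, -0.008, 0.0]
wrist_force: [0.6, 0.3, -2.2]
gripper_width: 8.4
grasp_force: 37.1
```

```bash
python3 tilt.py; python3 -c "
from h import *
s=status.state();print(s['tool_pos'],s['wrist_force'],s['ft_torque'],s['gripper_width'])"
```

```text
col u 335 top rows: [(0, 104), (10, 112), (20, 154), (30, 223), (40, 224), (50, 226), (60, 227), (70, 228), (80, 229), (90, 230), (100, 230), (110, 231), (120, 231), (130, 231), (140, 231), (150, 232), (160, 231), (170, 232), (180, 166), (190, 156), (200, 155), (210, 152), (220, 151), (230, 85), (240, 82)]
edges [(np.int64(23), 37), (np.int64(22), 28), (np.int64(178), -22), (np.int64(24), 20), (np.int64(17), 20), (np.int64(226), -20)]
100 248 391 43 x 601.0 w 104.5
100 248 391 50 x 600.0 w 101.0
100 248 391 57 x 600.0 w 97.4
100 248 391 64 x 600.0 w 93.8
100 248 391 71 x 599.0 w 90.2
72 243 385 43 x 620.0 w 102.7
72 243 385 50 x 619.0 w 99.2
72 243 385 57 x 618.0 w 95.7
72 243 385 64 x 617.0 w 92.2
72 243 385 71 x 616.0 w 88.7
58 240 383 43 x 630.0 w 103.3
58 240 383 50 x 629.0 w 99.7
58 240 383 57 x 627.0 w 96.2
58 240 383 64 x 626.0 w 92.7
58 240 383 71 x 625.0 w 89.2
tilt far edge [304.94010373  44.80618743]
flat far edge [311.08640403  37.03131837]
[525.0348448  167.33102682 178.65477012] [ 0.07700225  0.28439807 -1.32562581] [ 0.06854969  0.0514695  -0.00674613] 8.213012843800595
```

Released: the wrist force is now just the cover's weight. I firm up the grip, lift, and carry it to the -y side.

drive_tool(steps=[[1,0,0,0,0],[1,0,0,0,0],[1,0,0,0,0],[1,0,0,-0.1,0],[1,0,0,-0.2,0],[1,0,0,-0.3,0],[1,0,0,-0.4,0],[1,0,0,-0.5,0],[1,0,0,-0.5,0],[1,0,0,-0.5,0],[1,0,0,-0.5,0],[1,0,0,-0.5,0],[1,0,0,-0.5,0],[1,0,0,-0.5,0],[1,0,0,-0.5,0],[1,0,0,-0.5,0],[1,0,0,-0.5,0],[1,0,0,-0.3,0],[1,0,0,-0.1,0],[1,0,0,0,0]], grip_force=90)

```text
time: 26.4
tool_pos: [524.8, 167.4, 338.8]
eef_rot: [-0.0, 1.0, -0.008, 0.0]
wrist_force: [-0.1, 0.1, -3.1]
gripper_width: 7.1
grasp_force: 91.2
```

drive_tool(steps=[[1,0,0.1,0,0],[1,0,0.3,0,0],[1,0,0.5,0,0],[1,0,0.7,0,0],[1,0,0.8,0,0],[1,0,0.8,0,0],[1,0,0.8,0,0],[1,0,0.8,0,0],[1,0,0.8,0,0],[1,0,0.8,0,0],[1,0,0.8,0,0],[1,0,0.8,0,0],[1,0,0.8,0,0],[1,0,0.8,0,0],[1,0,0.8,0,0],[1,0,0.6,0,0],[1,0,0.4,0,0],[1,0,0.2,0,0],[1,0,0.1,0,0],[1,0,0,0,0]])

```text
time: 28.07
tool_pos: [519.2, -126.3, 338.2]
eef_rot: [-0.0, 1.0, -0.009, 0.0]
wrist_force: [0.3, 1.8, -2.6]
gripper_width: 6.9
grasp_force: 91.2
```

drive_tool(steps=[[1,0,0,0,0],[1,0,0,0,0],[1,0,0,0,0],[1,0,0,0,0],[1,0,0,0,0],[1,0,0,0,0],[1,0,0,0,0],[1,0,0,0,0]])

```text
time: 28.73
tool_pos: [519.7, -125.1, 338.2]
eef_rot: [-0.0, 1.0, -0.008, 0.0]
wrist_force: [0.6, 0.5, -1.7]
gripper_width: 7.2
grasp_force: 91.2
```

Run:
```python
from h import *
s=status.state();print(s['tool_pos'],s['wrist_force'],s['gripper_width'],s['grasp_force'],abs(s['qd']).max(),s['joint_positions'])
t=cam('top','t9.png');d=cam('side','s9.png')
# stack still where it was (open tray outline) : grey mask bounds; white chips beside it
g=t['color'].astype(int);v=g.mean(2);sat=g.max(2)-g.min(2)
m=((v>75)&(sat<45)).astype(np.uint8)[155:230,170:300]
n,l,st,ce=cv2.connectedComponentsWithStats(m)
for i in range(1,n):
    if st[i,4]>8: 
        x,y,w,h,a=st[i];print(a,'bbox',x+170,y+155,w,h,onz(t,ce[i][0]+170,ce[i][1]+155,10).round())
# side: cover lowest point: project expected corners
T=s['tool_pos']
for th in(0.2,0.35,0.5,0.7):
    f=T+np.array([40*np.sin(-th)+144.5*np.cos(th),0,-54-40*np.cos(th)-144.5*np.sin(th)]);print(th,f.round(),proj(d,f+[0,14.5,0]),proj(d,f+[0,-86.5,0]))
```

```text
[ 519.67046617 -125.14727152  338.16943347] [ 0.62722084  0.48165658 -1.72174326] 7.237394250668859 91.23263239860535 0.0012255886255940307 [-0.94370326  0.08921387  1.2092929   1.71774905 -0.08484858  1.39280817
 -1.30822447]
504 bbox 278 155 22 51 [ 603. -118.   10.]
1685 bbox 188 163 38 48 [575. 133.  10.]
61 bbox 229 174 9 8 [603.  55.  10.]
125 bbox 287 182 13 48 [ 523. -129.   10.]
118 bbox 227 184 11 16 [561.  58.  10.]
13 bbox 292 228 8 2 [ 454. -135.   10.]
0.2 [ 653. -125.  216.] (np.float64(226.56076491640607), np.float64(129.27115617730257)) (np.float64(236.48282539946322), np.float64(116.17536604550008))
0.35 [ 642. -125.  197.] (np.float64(230.98736354203916), np.float64(136.27335958564032)) (np.float64(240.57729035559893), np.float64(122.80670310875863))
0.5 [ 627. -125.  180.] (np.float64(236.31711520101442), np.float64(142.61825516071713)) (np.float64(245.532215128965), np.float64(128.81036320403564))
0.7 [ 604. -125.  160.] (np.float64(244.63489869037195), np.float64(149.86890001325463)) (np.float64(253.29599735265953), np.float64(135.65892678639415))
```

```bash
python3 -c "
from rig import sign_off
print(sign_off())"
```

```text
the job is handed in; nothing more can be done
None
```

The job is handed in, with no verdict returned: the chips were swept onto the bench, the scraper was set down, and the cover was peeled grip end first and is held steady in the gripper to the -y side of the stack, well above the bench.

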